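Fit the V-notched bench pin in its holder and lock it

TASK

Get the goldsmith's bench ready for sawing: slide the wooden bench pin (the slab with the V cut in its end), square tail first, into the slot of the grey holder until it is fully home against the back stop. Then swing the holder's clamp lever fully closed alongside the holder so that it locks the pin, and let go. Leave everything else on the bench where it is.

Things in the scene. Friction and masses are not known exactly. Their poses are not given: they have to be found in the camera images.
- bench_pin: flat slab of pale wood, 140 (x) x 50 (y) x 16 (z), about 90 g, the only slab with a V in one end. Origin: centre of the underside. +x points to the square tail end; the V (40 deep, 30 wide) is in the -x end. Each long edge has a locking notch 20 long, 8 deep, its middle 30 from the tail; hold it by the long edges between notch and V end
- pin_tail (a point): middle of the bench pin's square tail face, 70 from the pin's centre and at half its thickness (8 above the underside)
- holder: grey block 85 deep x 100 wide x 56 high, bolted down. Origin: on the bench under the middle of the slot's mouth; +x points into the slot, z up. Slot level, 52 wide, 18 high (floor 30, roof 48 above the bench), 70 deep to a back stop; walls 10 thick; a steel bridge roofs the first 45, behind it the tail shows from above. Flared lips reach 8 out of the mouth
- slot_mouth (a point): centre of the slot's mouth opening, 39 above the bench
- slot_end (a point): centre of the slot's back stop, 39 above the bench; the tail face rests here when the pin is fully home
- clamp_lever (a joint): steel bar on the holder's +y side on a vertical pivot: 0 = closed (bar along the holder, parallel to the slot, its claw through the side wall in the pin's notch), grows swinging outwards to 1.35 rad; stays where left, under 2 N at the knob. If the pin is not home the claw strikes its edge and stops at about 0.2
- lever_knob (a point): top centre of the upright black round knob at the lever's free end, diameter 18, its top 82 above the bench, its shank going down to the bar at 44; 85 from the pivot
- lever_pivot (a point): the lever's pivot on the holder, 38 above the bench, at x 6, y 46 in the holder's frame
- filing_block: bystander: plain rectangular slab of the same wood, 120 x 50 x 16, no V and no notches. Origin: centre of the underside
- jar: bystander: glass jar with a brass cap, diameter 64, 90 high. Origin: centre of the underside
- bowl: bystander: small brass bowl, diameter 100, 40 high. Origin: centre of the underside
- hammer: bystander: bench hammer, 240 long, lying behind the holder. Origin: middle of its length, underside
- screwdriver: bystander: screwdriver, 170 long, lying behind the lever. Origin: middle of its length, underside
- tin: bystander: flat steel tin, 60 x 45 x 28. Origin: centre of the underside
Mind the look-alikes: they are no part of the job. What is shaped like the bench_pin but black is not meant. What is shaped like the holder but purple is not meant.

How it is judged:
On the way:
1. the bench pin is fully home in the slot, tail first, while the clamp lever is still open (x of pin_tail in the frame of holder between 0.066 and 0.073 m and y of pin_tail in the frame of holder between -0.004 and 0.004 m and z of pin_tail in the frame of holder between 0.033 and 0.045 m and angle between the x axis of bench_pin and the x axis of holder, either way round below 0.08 rad and value of joint clamp_lever above 0.3 rad), for 0.2 s.
At the end, for the whole second after the job is handed in: The bench pin lies in the holder's slot, tail face within 4 mm of the back stop, within 4 mm of the slot's middle line and pointing along it to 0.08 rad, at rest; the clamp lever is closed (below 0.12 rad) (x of pin_tail in the frame of holder between 0.066 and 0.073 m and y of pin_tail in the frame of holder between -0.004 and 0.004 m and z of pin_tail in the frame of holder between 0.033 and 0.045 m and angle between the x axis of bench_pin and the x axis of holder, either way round below 0.08 rad and value of joint clamp_lever below 0.12 rad and linear speed of bench_pin below 0.02 m/s); the robot touches nothing.
It fails at once if a bystander is shifted by more than 30 mm (distance of any of filing_block, jar, bowl, hammer, screwdriver, tin from where it was at the start of the episode above 0.03 m).
It also fails if it takes over 61 s, if anything falls off the work surface, if the arm or the gripper's body presses on something with over 40 N, if the wrist force passes 120 N, or if a joint passes its speed limit or range.

ROBOT

A 7-joint arm with a two-finger parallel gripper is mounted at the origin on the work surface. World frame = base frame: x ahead of the robot, y to its left, z up, the work surface at z = 0. Lengths are in m, angles in rad, forces in N, time in s.
With the tool pointing down it reaches from about 0.425 to 0.875 m from the base axis. Payload 4.7 kg.
Tool frame: the origin (TCP) lies on the centre line of the jaws, within the pads' length; the fingertips stand 14 mm ahead of it and the grasp point (between the pads) lies 5 mm behind it; z points along the fingers, y is the line along which they close (so a half turn about z gives the same grasp; the last joint's range is limited). The gripper opens to 87 mm and grips with 3 to 60 N. Pads are 19 mm wide; open, the fingers measure 117 mm over their backs; the gripper's body (75 mm by 190 mm) begins 51 mm behind the grasp point.
Start: joints at [1.309, 0.321, -0.07, 1.45, 0.023, 1.371, -0.057], TCP at [0.177, -0.625, 0.237] pointing down, gripper open.
Joint ranges: [-2.86, 2.86], [-0.3, 2.09], [-1.38, 1.24], [0.06, 2.45], [-1.56, 4.7], [0.09, 2.05], [-2.69, 2.69]. Speed limits (rad/s): [2.57, 2.57, 3.14, 3.14, 3.14, 3.14, 3.14].

INTERFACE

Orientations are given as a rotation vector (axis times angle).
In Python, from bench import ctrl gives the robot as it stands.
- The arm moves only by the tool send_rows, never from a script. Its argument "steps" is a list of rows, each an object of numbers: "tx", "ty", "tz": the shift along the tool's x, y, z in units of 60 mm (1.0 is 60 mm); "turn": the turn about the tool's z in units of 8 degrees (1.0 is 8 degrees); "grip": the opening, from 0 (shut) to 1 (fully open). A call has 1 to 12 rows; each row shifts and turns the commanded pose from where the row before left it, along the tool's axes as they then stand; what a row does not reach is not made up. A row lasts 1/8 s, in which the tool goes at most 62.5 mm and 10.7 degrees, less where a joint would pass 70% of its speed; a pose out of reach is approached as far as the arm can. A call is refused whole if a number of a shift passes 1 or a number of a turn 1, either way. A call with a gripper value outside its range is refused whole. The fingers move at their own pace and stop on an object; "newtons" is the grip in N (left out, the last holds). Time passes only in rows, so rows that do not move let the fingers close. It gives the time, the measured TCP pose, the force, the opening and the grip force at its end, in the units of the state.
- ctrl.get_state(): the state, without advancing time (a new reading comes with each control period).
- ctrl.get_image(name): name is "scene" or "top"; returns a dict with "pixels" (400x640x3 uint8, red, green, blue), "K" (3x3 intrinsics, pixels), "cam_to_world" (4x4, takes a point from camera to world coordinates). Camera axes: x right, y down, z forward; pixel columns grow to the right and rows downward; lengths in m; the calibration is good to about 2 mm. A picture is of the moment at which its call begins. There is no depth.
- ctrl.close_job(): hands the job in; it is judged then, once.
The state is a dict: "time": time; "joint_positions": joint angles; "qd": joint speeds; "joint_torque": joint torques, N m; "position": TCP position; "tool_rot": TCP orientation; "ft_force": force on the tool from outside, world axes, zero at the start; "torque": the same for the moment, N m; "grip_width": opening from 0.0 (shut) to 1.0 (fully open); "grip_force": force on a finger pad.
Only numpy, scipy, OpenCV 4.12 (cv2) and the standard library are available. Lean on these libraries where they do the work, as an engineer would, in place of code of your own. Each camera call takes 0.05 s, during which the arm holds its last target. There are 200 camera calls.

## Working session

There is one attempt and no reset: what is moved stays moved. The work goes in short steps, Python scripts to look and compute and a tool call to move; the robot and the scene stay as the last step left them, time stands still between calls to the robot, and variables do not carry over. Pictures are saved under pics/ and viewed, at most 10 in all, crops included, and the job is handed in when it is done.

Besides the shell and the picture viewer there is one more tool, called after "Request:" by a JSON object that holds its "name" and its "arguments", one argument or row to a line. send_rows: Moves the arm, as the interface text tells. Its arguments: {"type":"object","properties":{"steps":{"type":"array"},"newtons":{"type":"number"}},"required":["steps"]}

```bash
mkdir -p pics
cat > h.py <<'E'
import numpy as np, cv2
from bench import ctrl
def snap(n,f):
    d=ctrl.get_image(n); im=np.ascontiguousarray(np.array(d["pixels"])[:,:,::-1])
    cv2.imwrite(f"pics/{f}.png",im); np.savez(f"pics/{f}.npz",K=d["K"],T=d["cam_to_world"],im=im)
    return im
def cast(f,uv,z):
    d=np.load(f"pics/{f}.npz"); K=d["K"];T=d["T"]
    uv=np.atleast_2d(np.array(uv,float)); r=np.linalg.solve(K,np.c_[uv,np.ones(len(uv))].T)
    r=(T[:3,:3]@r).T; o=T[:3,3]; return o+r*((z-o[2])/r[:,2])[:,None]
def proj(f,P):
    d=np.load(f"pics/{f}.npz"); T=np.linalg.inv(d["T"]); P=np.atleast_2d(P)
    c=(T[:3,:3]@P.T+T[:3,3:]); p=d["K"]@c; return (p[:2]/p[2]).T
E
python3 - <<'E'
from h import *
np.set_printoptions(precision=4,suppress=True)
snap("top","top0"); snap("scene","scene0")
for f in("top0","scene0"):
    d=np.load(f"pics/{f}.npz"); print(d["K"],d["T"])
print(ctrl.get_state())
E
```

```text
[[411.6161   0.     320.5919]
 [  0.     411.6161 197.6912]
 [  0.       0.       1.    ]] [[ 0.0248 -0.9768  0.2125  0.2543]
 [-0.9997 -0.0245  0.004  -0.0461]
 [ 0.0013 -0.2126 -0.9771  1.1437]
 [ 0.      0.      0.      1.    ]]
[[461.3499   0.     329.2706]
 [  0.     461.3499 200.7519]
 [  0.       0.       1.    ]] [[-0.7033  0.371  -0.6064  1.2684]
 [ 0.7105  0.3965 -0.5814  0.6948]
 [ 0.0247 -0.8397 -0.5425  0.762 ]
 [ 0.      0.      0.      1.    ]]
{'time': 0.1, 'joint_positions': array([ 1.3091,  0.3217, -0.0701,  1.4516,  0.0226,  1.3708, -0.0569]), 'qd': array([-0.0004, -0.0005,  0.0011, -0.0027, -0.0015, -0.0016, -0.0017]), 'joint_torque': array([ -0.    , -49.2573,  -0.4057, -31.34  ,  -0.0641,   0.0395,
         0.0001]), 'position': array([ 0.1768, -0.625 ,  0.2356]), 'tool_rot': array([-3.1101, -0.4316,  0.0006]), 'ft_force': array([0.0879, 0.3642, 0.4994]), 'torque': array([ 0.0211, -0.0371,  0.0232]), 'grip_force': 0.0, 'grip_width': 0.999767530474217}
```

View pics/top0.png

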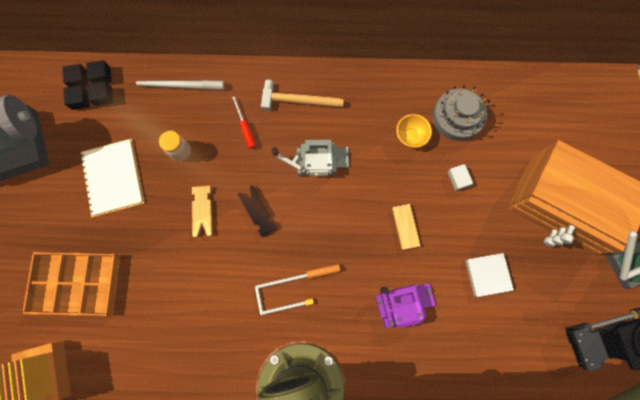

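View pics/scene0.png

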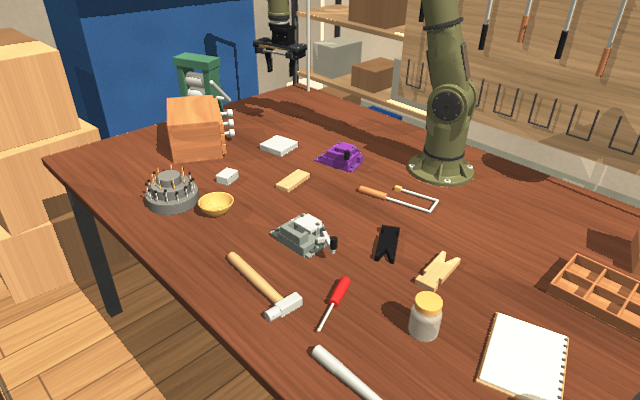

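Top view: the pale V pin is at (202,211), tail up. The holder is at (318,158), its lever knob at (276,152). The black and purple look-alikes are at (257,210) and (405,305). I'll enlarge the holder and pin.

Run:
```python
from h import *
t=cv2.imread("pics/top0.png");s=cv2.imread("pics/scene0.png")
R=lambda im,x,y,w,h:cv2.resize(im[y:y+h,x:x+w],(400,300),interpolation=cv2.INTER_CUBIC)
cv2.imwrite("pics/c0.png",np.vstack([np.hstack([R(t,262,125,100,75),R(t,162,175,80,60)]),np.hstack([R(s,260,200,100,75),R(s,400,240,80,60)])]))
```

```text
(no output)
```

View pics/c0.png

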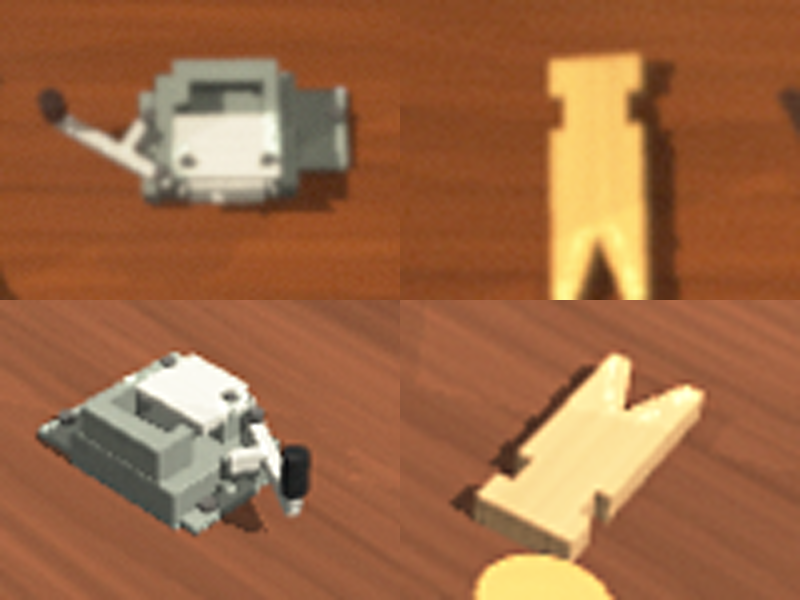

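The mouth faces the robot and +x points away from it (up in the top view). The lever is on the left with its knob at top px (275,151). In the top crop the bridge quad spans about px (306–331, 153–169). Next I'll measure pin, bridge and knob.

```bash
cat > m.py <<'E'
from h import *
np.set_printoptions(precision=4,suppress=True)
def mask(f,box,kind):
    im=np.load(f"pics/{f}.npz")["im"]; hsv=cv2.cvtColor(im,cv2.COLOR_BGR2HSV); H,S,V=cv2.split(hsv)
    if kind=="wood": m=(H>14)&(H<32)&(V>150)&(S<190)
    if kind=="white": m=(S<50)&(V>175)
    if kind=="grey": m=(S<70)&(V>60)
    if kind=="black": m=(V<75)
    x,y,w,h=box; o=np.zeros(m.shape,np.uint8); o[y:y+h,x:x+w]=m[y:y+h,x:x+w]*255
    cs=cv2.findContours(o,cv2.RETR_EXTERNAL,cv2.CHAIN_APPROX_NONE)[0]
    return max(cs,key=cv2.contourArea)[:,0].astype(float),o
def tri(f1,p1,f2,p2):
    A=[];b=[]
    for f,p in((f1,p1),(f2,p2)):
        a,c=cast(f,p,0.3)[0],cast(f,p,0)[0]; d=(c-a)/np.linalg.norm(c-a); M=np.eye(3)-np.outer(d,d); A.append(M);b.append(M@a)
    return np.linalg.solve(sum(A),sum(b))
E
python3 - <<'E'
from m import *
for f,b,z in(("top0",(185,178,35,65),.016),("scene0",(405,245,65,55),.016)):
    c,o=mask(f,b,"wood"); P=cast(f,c,z)[:,:2]; r=cv2.minAreaRect((P*1000).astype(np.float32)); print(f,"pin",r,cv2.boxPoints(r).tolist())
for f,b in(("top0",(300,145,35,30)),("scene0",(285,205,45,40))):
    c,o=mask(f,b,"white"); P=cast(f,c,.056)[:,:2]; r=cv2.minAreaRect((P*1000).astype(np.float32)); print(f,"bridge",r,cv2.boxPoints(r).tolist())
    c,o=mask(f,b,"grey"); P=cast(f,c,.056)[:,:2]; print("grey", P.min(0),P.max(0))
print("knob", tri("top0",(274.6,150.6),"scene0",(333.7,237)))
print("knobtop82", cast("top0",(274.6,150.6),.082), cast("scene0",(334,238),.078))
print("screws",tri("top0",(308.7,165),"scene0",(317.5,224.3)),tri("top0",(329,165),"scene0",(302.5,214.5)))
im=np.load("pics/top0.npz")["im"]; g=cv2.cvtColor(im,cv2.COLOR_BGR2GRAY)
print(g[138:178,298:342])
E
```

```text
top0 pin ((455.3949279785156, 289.0974426269531), (141.90814208984375, 52.57611846923828), 5.2163286209106445) [[382.3446960449219, 308.82574462890625], [387.1247253417969, 256.46734619140625], [528.4451904296875, 269.369140625], [523.6651611328125, 321.7275390625]]
scene0 pin ((482.4619140625, 301.792724609375), (201.6160430908203, 73.38988494873047), 15.410673141479492) [[375.5271911621094, 310.3800354003906], [395.0295104980469, 239.62881469726562], [589.3966064453125, 293.2054138183594], [569.894287109375, 363.9566345214844]]
top0 bridge ((587.4974975585938, -32.042457580566406), (60.16168212890625, 76.81533813476562), 6.6528120040893555) [[553.1695556640625, 2.621642589569092], [562.06884765625, -73.67645263671875], [621.825439453125, -66.70655822753906], [612.9261474609375, 9.591537475585938]]
grey [ 0.5558 -0.0767] [0.6418 0.0189]
scene0 bridge ((613.970703125, 1.7918701171875), (148.03707885742188, 94.25428771972656), 82.25813293457031) [[557.3020629882812, -65.20348358154297], [650.6972045898438, -77.90050506591797], [670.6393432617188, 68.78722381591797], [577.2442016601562, 81.48424530029297]]
grey [ 0.5639 -0.0686] [0.6976 0.0758]
knob [0.6134 0.0858 0.0801]
knobtop82 [[0.6125 0.0858 0.082 ]] [[0.6139 0.0869 0.078 ]]
screws [ 0.5816 -0.0057  0.0547] [ 0.5824 -0.062   0.0579]
[[88 89 92 ... 89 89 92]
 [88 91 89 ... 89 93 92]
 [90 90 91 ... 94 91 88]
 ...
 [84 77 73 ... 56 57 59]
 [94 86 75 ... 59 63 59]
 [94 93 88 ... 68 69 66]]
```

```bash
cat >> m.py <<'E'
def edge(f,p0,p1,hw=3.5,n=24):
    """fit a line to the strongest gradient near segment p0-p1; returns 2 pts"""
    g=cv2.cvtColor(np.load(f"pics/{f}.npz")["im"],cv2.COLOR_BGR2GRAY).astype(np.float32)
    p0,p1=np.array(p0,float),np.array(p1,float); d=(p1-p0)/np.linalg.norm(p1-p0); nn=np.array([-d[1],d[0]])
    s=np.arange(-hw,hw+.01,.25); t=np.linspace(0,1,n)
    G=p0+t[:,None,None]*(p1-p0)+s[None,:,None]*nn
    pr=cv2.remap(g,G[...,0].astype(np.float32),G[...,1].astype(np.float32),cv2.INTER_CUBIC)
    gr=np.abs(np.gradient(cv2.GaussianBlur(pr,(5,1),0),axis=1)); w=gr**4
    off=(w*s).sum(1)/w.sum(1); k=np.polyfit(t,off,1); 
    for _ in range(3):
        r=np.abs(off-np.polyval(k,t)); ok=r<=max(2*np.median(r),.15); k=np.polyfit(t[ok],off[ok],1)
    return [p0+np.polyval(k,0)*nn, p1+np.polyval(k,1)*nn], np.abs(off-np.polyval(k,t)).mean()
def wedge(name,f,p0,p1,z):
    e,r=edge(f,p0,p1); P=cast(f,e,z)[:,:2]; d=P[1]-P[0]
    print(name,np.round(e,1).tolist(),P.tolist(),"ang",round(float(np.degrees(np.arctan2(d[1],d[0]))),2),"res",round(float(r),2)); return P
E
python3 - <<'E'
from m import *
C=lambda x,y:(262+x/4-.375,125+y/4-.375)
D=lambda x,y:(162+(x-400)/5-.4,175+y/5-.4)
wedge("pin left","top0",D(550,290),D(549,140),.016)
wedge("pin right","top0",D(648,270),D(645,130),.016)
wedge("pin tail","top0",D(555,60),D(635,55),.016)
wedge("back","top0",C(180,60),C(272,60),.048)
wedge("brBack","top0",C(182,113),C(268,113),.056)
wedge("brLeft","top0",C(176,170),C(176,120),.056)
wedge("brRight","top0",C(282,168),C(278,120),.056)
wedge("front","top0",C(190,178),C(270,178),.056)
Cs=lambda x,y:(260+x/4-.375,200+(y-300)/4-.375)
wedge("s brRight","scene0",Cs(245,385),Cs(195,355),.056)
E
```

```text
pin left [[191.9, 232.6], [191.4, 202.6]] [[0.3924288321666214, 0.31013442206133673], [0.4764940120650285, 0.3189974486133448]] ang 6.02 res 0.06
pin right [[210.9, 228.6], [210.0, 200.6]] [[0.40478280680356793, 0.2585523629025697], [0.4834524598151857, 0.26772435401616007]] ang 6.65 res 0.07
pin tail [[192.6, 186.4], [208.6, 185.2]] [[0.5230731715661936, 0.32001272846223966], [0.5278241400891093, 0.2752780563218102]] ang -83.94 res 0.04
back [[306.6, 139.5], [329.6, 139.3]] [[0.6590802418470738, 0.0016965520999125197], [0.6612466502110445, -0.06291584348253096]] ang -88.08 res 0.06
brBack [[307.1, 153.2], [328.6, 152.8]] [[0.6158802618593879, -0.001325034387286081], [0.6186086224663785, -0.060819909419437754]] ang -87.37 res 0.07
brLeft [[304.4, 167.1], [304.8, 154.6]] [[0.5757076622890658, 0.004955239457847961], [0.6116955471512254, 0.005039503686052299]] ang 0.13 res 0.41
brRight [[331.7, 166.7], [331.2, 154.6]] [[0.5789313194333632, -0.07014938676412301], [0.6135570353827527, -0.06806065578662295]] ang 3.45 res 0.14
front [[309.1, 170.4], [329.1, 171.3]] [[0.5666566954033514, -0.008376467026814195], [0.5655236244999278, -0.0632858810520854]] ang -91.18 res 0.91
s brRight [[321.0, 220.6], [308.5, 213.2]] [[0.5639604790843364, -0.008674674627835222], [0.564134519708108, -0.05680191927835543]] ang -89.79 res 0.16
```

Request:
{"name": "send_rows", "arguments": {
  "steps": [
    {"turn": 0.61},
    {"turn": 0.61},
    {"tx": 0.65, "ty": -0.72},
    {"tx": 0.65, "ty": -0.72},
    {"tx": 0.65, "ty": -0.72},
    {"tx": 0.65, "ty": -0.72},
    {"tx": 0.65, "ty": -0.72},
    {"tx": 0.65, "ty": -0.72},
    {"tx": 0.65, "ty": -0.72},
    {"tx": 0.65, "ty": -0.72},
    {"tx": 0.65, "ty": -0.72},
    {"tx": 0.65, "ty": -0.72}
  ],
  "newtons": 45
}}

```text
validation failed for argument at $.st...
```

```bash
cat > go.py <<'E'
# go.py x y z yaw_deg : tool-axis units to reach that pose from the present one
import sys
from h import *
from scipy.spatial.transform import Rotation as R
s=ctrl.get_state(); M=R.from_rotvec(s["tool_rot"]).as_matrix(); p=np.array(s["position"])
yaw=np.degrees(np.arctan2(M[1,0],M[0,0])); a=list(map(float,sys.argv[1:]))
print("t",round(s["time"],2),"p",p.round(4),"yaw",yaw.round(2),"zax",M[:,2].round(3),"q",np.round(s["joint_positions"],2),"F",np.round(s["ft_force"],1),"w",round(s["grip_width"]*87,1),"gf",s["grip_force"])
if a: print("turn",round((yaw-a[3])/8,3)); print("units now-axes",(M.T@(np.array(a[:3])-p)/.06).round(3)); c,d=np.cos(np.radians(a[3])),np.sin(np.radians(a[3])); D=(np.array(a[:3])-p)/.06; print("units after turn",np.round([D[0]*c+D[1]*d,D[0]*d-D[1]*c,-D[2]],3))
E
python3 go.py .4322 .2891 .12 6.1
```

```text
t 0.1 p [ 0.1768 -0.625   0.2356] yaw 15.8 zax [-0.001  0.002 -1.   ] q [ 1.31  0.32 -0.07  1.45  0.02  1.37 -0.06] F [0.1 0.4 0.5] w 87.0 gf 0.0
turn 1.213
units now-axes [  8.245 -13.496   1.949]
units after turn [  5.851 -14.696   1.926]
```

Request:
{"name": "send_rows", "arguments": {
  "steps": [
    {"tx": 0, "ty": 0, "tz": 0, "turn": 0.61, "grip": 1},
    {"tx": 0, "ty": 0, "tz": 0, "turn": 0.61, "grip": 1},
    {"tx": 0.65, "ty": -0.72, "tz": 0, "turn": 0, "grip": 1},
    {"tx": 0.65, "ty": -0.72, "tz": 0, "turn": 0, "grip": 1},
    {"tx": 0.65, "ty": -0.72, "tz": 0, "turn": 0, "grip": 1},
    {"tx": 0.65, "ty": -0.72, "tz": 0, "turn": 0, "grip": 1},
    {"tx": 0.65, "ty": -0.72, "tz": 0, "turn": 0, "grip": 1},
    {"tx": 0.65, "ty": -0.72, "tz": 0, "turn": 0, "grip": 1},
    {"tx": 0.65, "ty": -0.72, "tz": 0, "turn": 0, "grip": 1},
    {"tx": 0.65, "ty": -0.72, "tz": 0, "turn": 0, "grip": 1},
    {"tx": 0.65, "ty": -0.72, "tz": 0, "turn": 0, "grip": 1},
    {"tx": 0.65, "ty": -0.72, "tz": 0, "turn": 0, "grip": 1}
  ],
  "newtons": 45
}}

```text
time: 1.6
position: [0.52, -0.1533, 0.2363]
tool_rot: [3.137, 0.165, -0.0]
ft_force: [0.6, -0.2, -0.8]
grip_width: 1.001
grip_force: 0.0
```

```bash
python3 go.py .4322 .2891 .12 6.1
```

```text
t 1.6 p [ 0.52   -0.1533  0.2363] yaw 6.02 zax [-0. -0. -1.] q [ 0.7   0.12 -0.5   1.71  0.06  1.33 -1.28] F [ 0.6 -0.2 -0.8] w 87.1 gf 0.0
turn -0.01
units now-axes [-0.681 -7.487  1.937]
units after turn [-0.671 -7.487  1.939]
```

Request:
{"name": "send_rows", "arguments": {
  "steps": [
    {"tx": -0.07, "ty": -0.75, "tz": 0, "turn": 0, "grip": 1},
    {"tx": -0.07, "ty": -0.75, "tz": 0, "turn": 0, "grip": 1},
    {"tx": -0.07, "ty": -0.75, "tz": 0, "turn": 0, "grip": 1},
    {"tx": -0.07, "ty": -0.75, "tz": 0, "turn": 0, "grip": 1},
    {"tx": -0.07, "ty": -0.75, "tz": 0.3, "turn": 0, "grip": 1},
    {"tx": -0.07, "ty": -0.75, "tz": 0.3, "turn": 0, "grip": 1},
    {"tx": -0.07, "ty": -0.75, "tz": 0.3, "turn": 0, "grip": 1},
    {"tx": -0.07, "ty": -0.75, "tz": 0.3, "turn": 0, "grip": 1},
    {"tx": -0.07, "ty": -0.75, "tz": 0.3, "turn": 0, "grip": 1},
    {"tx": -0.07, "ty": -0.75, "tz": 0.3, "turn": 0, "grip": 1},
    {"tx": 0, "ty": 0, "tz": 0, "turn": 0, "grip": 1}
  ]
}}

```text
time: 2.98
position: [0.427, 0.2917, 0.1271]
tool_rot: [-3.135, -0.177, 0.006]
ft_force: [0.4, -0.0, 0.3]
grip_width: 0.999
grip_force: 0.0
```

```bash
python3 go.py .4322 .2891 .016 6.1
```

```text
t 2.98 p [0.427  0.2917 0.1271] yaw 6.46 zax [-0.004  0.001 -1.   ] q [ 0.18  0.23 -0.91  1.89  0.19  1.13 -2.26] F [ 0.4 -0.   0.3] w 86.9 gf 0.0
turn 0.045
units now-axes [0.089 0.056 1.85 ]
units after turn [0.082 0.052 1.851]
```

Request:
{"name": "send_rows", "arguments": {
  "steps": [
    {"tx": 0.085, "ty": 0.055, "tz": 0.3, "turn": 0.04, "grip": 1},
    {"tx": 0, "ty": 0, "tz": 0.5, "turn": 0, "grip": 1},
    {"tx": 0, "ty": 0, "tz": 0.5, "turn": 0, "grip": 1},
    {"tx": 0, "ty": 0, "tz": 0.3, "turn": 0, "grip": 1},
    {"tx": 0, "ty": 0, "tz": 0.15, "turn": 0, "grip": 1},
    {"tx": 0, "ty": 0, "tz": 0.08, "turn": 0, "grip": 1},
    {"tx": 0, "ty": 0, "tz": 0, "turn": 0, "grip": 1}
  ]
}}

```text
time: 3.85
position: [0.436, 0.2856, 0.0191]
tool_rot: [-3.138, -0.157, -0.001]
ft_force: [0.1, 0.3, -0.2]
grip_width: 0.999
grip_force: 0.0
```

```bash
python3 go.py .4322 .2891 .016 6.1
```

```text
t 3.85 p [0.436  0.2856 0.0191] yaw 5.72 zax [ 0.001  0.    -1.   ] q [ 0.09  0.39 -0.83  1.97  0.36  0.93 -2.38] F [ 0.1  0.3 -0.2] w 86.9 gf 0.0
turn -0.048
units now-axes [-0.057 -0.064  0.051]
units after turn [-0.057 -0.064  0.051]
```

Request:
{"name": "send_rows", "arguments": {
  "steps": [
    {"tx": -0.057, "ty": -0.064, "tz": 0.045, "turn": -0.05, "grip": 1},
    {"tx": 0, "ty": 0, "tz": 0, "turn": 0, "grip": 1},
    {"tx": 0, "ty": 0, "tz": 0, "turn": 0, "grip": 1}
  ]
}}

```text
time: 4.22
position: [0.4319, 0.2892, 0.0162]
tool_rot: [3.137, 0.168, 0.001]
ft_force: [-0.2, 0.3, -0.2]
grip_width: 1.0
grip_force: 0.0
```

```bash
python3 go.py .4322 .2891 .016 6.1
```

```text
t 4.22 p [0.4319 0.2892 0.0162] yaw 6.14 zax [ 0. -0. -1.] q [ 0.08  0.39 -0.83  1.97  0.36  0.93 -2.39] F [-0.2  0.3 -0.2] w 87.0 gf 0.0
turn 0.005
units now-axes [0.005 0.002 0.004]
units after turn [0.005 0.002 0.004]
```

Request:
{"name": "send_rows", "arguments": {
  "steps": [
    {"tx": 0, "ty": 0, "tz": 0, "turn": 0, "grip": 0.3},
    {"tx": 0, "ty": 0, "tz": 0, "turn": 0, "grip": 0.3},
    {"tx": 0, "ty": 0, "tz": 0, "turn": 0, "grip": 0.3},
    {"tx": 0, "ty": 0, "tz": 0, "turn": 0, "grip": 0.3},
    {"tx": 0, "ty": 0, "tz": 0, "turn": 0, "grip": 0.3},
    {"tx": 0, "ty": 0, "tz": 0, "turn": 0, "grip": 0.3}
  ],
  "newtons": 40
}}

```text
time: 4.97
position: [0.4318, 0.289, 0.016]
tool_rot: [3.137, 0.168, -0.0]
ft_force: [0.7, -0.2, -0.9]
grip_width: 0.574
grip_force: 40.0
```

```bash
python3 go.py .4319 .2892 .106 2
```

```text
t 4.97 p [0.4318 0.289  0.016 ] yaw 6.12 zax [-0. -0. -1.] q [ 0.08  0.39 -0.83  1.97  0.36  0.93 -2.39] F [ 0.7 -0.2 -0.9] w 49.9 gf 40.00000923871994
turn 0.516
units now-axes [ 0.002 -0.003 -1.5  ]
units after turn [ 0.002 -0.003 -1.5  ]
```

Request:
{"name": "send_rows", "arguments": {
  "steps": [
    {"tx": 0, "ty": 0, "tz": -0.5, "turn": 0, "grip": 0.3},
    {"tx": 0, "ty": 0, "tz": -0.5, "turn": 0, "grip": 0.3},
    {"tx": 0, "ty": 0, "tz": -0.5, "turn": 0.516, "grip": 0.3},
    {"tx": 0.02, "ty": 0.68, "tz": 0, "turn": 0, "grip": 0.3},
    {"tx": 0.02, "ty": 0.68, "tz": 0, "turn": 0, "grip": 0.3},
    {"tx": 0.02, "ty": 0.68, "tz": 0, "turn": 0, "grip": 0.3},
    {"tx": 0.02, "ty": 0.68, "tz": 0, "turn": 0, "grip": 0.3},
    {"tx": 0.02, "ty": 0.68, "tz": 0, "turn": 0, "grip": 0.3},
    {"tx": 0.02, "ty": 0.68, "tz": 0, "turn": 0, "grip": 0.3},
    {"tx": 0, "ty": 0.68, "tz": 0, "turn": 0, "grip": 0.3},
    {"tx": 0, "ty": 0.68, "tz": 0, "turn": 0, "grip": 0.3},
    {"tx": 0, "ty": 0, "tz": 0, "turn": 0, "grip": 0.3}
  ]
}}

```text
time: 6.48
position: [0.45, -0.0403, 0.1058]
tool_rot: [3.14, 0.045, -0.001]
ft_force: [-0.2, 0.7, -1.2]
grip_width: 0.57
grip_force: 40.0
```

```bash
python3 go.py .451 -.038 .047 2
```

```text
t 6.47 p [ 0.45   -0.0403  0.1058] yaw 1.65 zax [-0.001 -0.001 -1.   ] q [ 0.67  0.04 -0.65  2.06  0.03  1.05 -1.53] F [-0.2  0.7 -1.2] w 49.5 gf 39.99939277768135
turn -0.043
units now-axes [ 0.019 -0.039  0.98 ]
units after turn [ 0.018 -0.038  0.98 ]
```

Lower to insertion height, then look at pin and holder together.

Request:
{"name": "send_rows", "arguments": {
  "steps": [
    {"tx": 0.018, "ty": -0.038, "tz": 0.4, "turn": -0.04, "grip": 0.3},
    {"tx": 0, "ty": 0, "tz": 0.4, "turn": 0, "grip": 0.3},
    {"tx": 0, "ty": 0, "tz": 0.18, "turn": 0, "grip": 0.3},
    {"tx": 0, "ty": 0, "tz": 0, "turn": 0, "grip": 0.3},
    {"tx": 0, "ty": 0, "tz": 0, "turn": 0, "grip": 0.3}
  ]
}}

```text
time: 7.1
position: [0.4521, -0.0344, 0.048]
tool_rot: [3.141, 0.064, 0.002]
ft_force: [-0.0, -0.3, -1.2]
grip_width: 0.568
grip_force: 40.0
```

```bash
python3 go.py .451 -.038 .047 2
python3 - <<'E'
from m import *
snap("top","top1");snap("scene","scene1")
t=cv2.imread("pics/top1.png");s=cv2.imread("pics/scene1.png")
R=lambda im,x,y,w,h:cv2.resize(im[y:y+h,x:x+w],(400,400),interpolation=cv2.INTER_CUBIC)
cv2.imwrite("pics/c1.png",np.hstack([R(t,270,125,80,80),R(s,270,160,80,80)]))
E
```

```text
t 7.1 p [ 0.4521 -0.0344  0.048 ] yaw 2.34 zax [ 0.001 -0.    -1.   ] q [ 0.64  0.14 -0.65  2.11  0.11  0.92 -1.6 ] F [-0.  -0.3 -1.2] w 49.4 gf 39.99971978366375
turn 0.042
units now-axes [-0.021  0.059  0.017]
units after turn [-0.02   0.059  0.017]
```

View pics/c1.png

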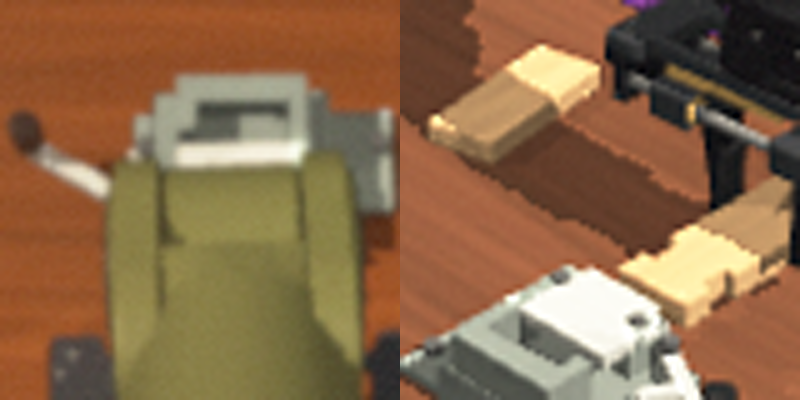

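The pin is held level in front of the mouth. Its tail top corners are at about scene px (314,213.6) and (326.6,221.6), and the mouth is just beyond. The arm hides the top view, so I'll check relative alignment in the scene camera.

Request:
{"name": "send_rows", "arguments": {
  "steps": [
    {"tx": -0.02, "ty": 0.059, "tz": 0.017, "turn": 0.04, "grip": 0.3},
    {"tx": 0, "ty": 0, "tz": 0, "turn": 0, "grip": 0.3},
    {"tx": 0, "ty": 0, "tz": 0, "turn": 0, "grip": 0.3}
  ]
}}

```text
time: 7.58
position: [0.4503, -0.0384, 0.0463]
tool_rot: [3.141, 0.054, 0.0]
ft_force: [-0.4, 0.6, -1.1]
grip_width: 0.571
grip_force: 40.0
```

```bash
python3 go.py .451 -.038 .047 2
python3 - <<'E'
from m import *
snap("top","top2");s=snap("scene","scene2")
t=cv2.imread("pics/top2.png")
c=cv2.resize(s[195:255,285:345],(600,600),interpolation=cv2.INTER_CUBIC)
# expected pin top corners by TCP for yaw 2, and axis / bridge model
from math import cos,sin,radians as r
def H(o,a,P): 
    a=r(a);P=np.atleast_2d(P); return np.c_[o[0]+P[:,0]*cos(a)-P[:,1]*sin(a),o[1]+P[:,0]*sin(a)+P[:,1]*cos(a),P[:,2]]
pin=H((.451,-.038),2,[[.094,.025,.047],[.094,-.025,.047],[.094,-.025,.031],[.094,.025,.031]])
hol=H((.573,-.0337),2,[[-.008,.036,.056],[-.008,-.036,.056],[.045,-.036,.056],[.045,.036,.056],[.085,.036,.056],[.085,-.036,.056]])
print(proj("scene2",pin),proj("scene2",hol))
for p,col in((pin,(0,0,255)),(hol,(255,0,0))):
    for q in proj("scene2",p): cv2.circle(c,tuple(int(v) for v in (q-[285,195]+.5)*10),4,col,-1)
cv2.imwrite("pics/c2.png",c)
E
```

```text
t 7.58 p [ 0.4503 -0.0384  0.0463] yaw 1.98 zax [ 0. -0. -1.] q [ 0.65  0.14 -0.65  2.11  0.11  0.92 -1.6 ] F [-0.4  0.6 -1.1] w 49.7 gf 39.99977879226208
turn -0.003
units now-axes [ 0.011 -0.006 -0.012]
units after turn [ 0.011 -0.006 -0.012]
[[325.9884 220.2665]
 [312.6619 212.8428]
 [312.6319 217.6285]
 [325.8648 225.1079]] [[323.9159 222.3187]
 [304.6191 211.4661]
 [290.3595 219.4659]
 [309.712  230.8972]
 [298.4514 237.6982]
 [279.073  225.7978]]
```

View pics/c2.png

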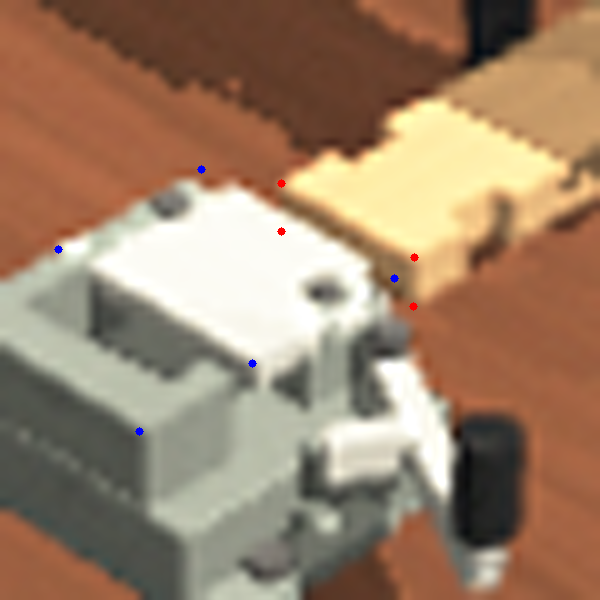

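Red dots (the TCP-predicted tail corners) sit on the pin's corners to within about 0.5 px. The holder's back-left corner at crop (148,432) agrees with my holder pose, so I'll start the insertion gently.

Request:
{"name": "send_rows", "arguments": {
  "steps": [
    {"tx": 0.12, "ty": 0, "tz": -0.012, "turn": 0, "grip": 0.3},
    {"tx": 0.12, "ty": 0, "tz": 0, "turn": 0, "grip": 0.3},
    {"tx": 0.1, "ty": 0, "tz": 0, "turn": 0, "grip": 0.3},
    {"tx": 0.1, "ty": 0, "tz": 0, "turn": 0, "grip": 0.3},
    {"tx": 0, "ty": 0, "tz": 0, "turn": 0, "grip": 0.3}
  ]
}}

```text
time: 8.3
position: [0.4772, -0.0371, 0.0469]
tool_rot: [-3.141, -0.055, -0.0]
ft_force: [0.9, -0.3, -0.5]
grip_width: 0.572
grip_force: 40.0
```

```bash
python3 go.py .549 -.0346 .047 2
```

```text
t 8.3 p [ 0.4772 -0.0371  0.0469] yaw 2.01 zax [ 0.  0. -1.] q [ 0.62  0.2  -0.64  2.05  0.15  0.93 -1.63] F [ 0.9 -0.3 -0.5] w 49.7 gf 39.99982327222824
turn 0.001
units now-axes [ 1.198  0.    -0.002]
units after turn [ 1.198  0.    -0.002]
```

Request:
{"name": "send_rows", "arguments": {
  "steps": [
    {"tx": 0.1, "ty": 0, "tz": 0, "turn": 0, "grip": 0.3},
    {"tx": 0.1, "ty": 0, "tz": 0, "turn": 0, "grip": 0.3},
    {"tx": 0.1, "ty": 0, "tz": 0, "turn": 0, "grip": 0.3},
    {"tx": 0, "ty": 0, "tz": 0, "turn": 0, "grip": 0.3}
  ]
}}

```text
time: 8.8
position: [0.4955, -0.0364, 0.047]
tool_rot: [-3.141, -0.055, -0.001]
ft_force: [1.1, 1.6, -0.5]
grip_width: 0.57
grip_force: 40.0
```

```bash
python3 go.py .549 -.0346 .047 2
```

```text
t 8.8 p [ 0.4955 -0.0364  0.047 ] yaw 2.01 zax [ 0.001  0.    -1.   ] q [ 0.6   0.24 -0.64  2.01  0.17  0.94 -1.66] F [ 1.1  1.6 -0.5] w 49.6 gf 39.99983958899975
turn 0.001
units now-axes [0.892 0.001 0.002]
units after turn [0.892 0.001 0.001]
```

Request:
{"name": "send_rows", "arguments": {
  "steps": [
    {"tx": 0.1, "ty": 0, "tz": 0, "turn": 0, "grip": 0.3},
    {"tx": 0.1, "ty": 0, "tz": 0, "turn": 0, "grip": 0.3},
    {"tx": 0.1, "ty": 0, "tz": 0, "turn": 0, "grip": 0.3},
    {"tx": 0.1, "ty": 0, "tz": 0, "turn": 0, "grip": 0.3},
    {"tx": 0, "ty": 0, "tz": 0, "turn": 0, "grip": 0.3}
  ]
}}

```text
time: 9.43
position: [0.5197, -0.0355, 0.047]
tool_rot: [-3.141, -0.055, -0.002]
ft_force: [1.4, 2.4, -1.0]
grip_width: 0.571
grip_force: 40.0
```

```bash
python3 go.py .549 -.0346 .047 2
```

```text
t 9.43 p [ 0.5197 -0.0355  0.047 ] yaw 2.02 zax [ 0.001  0.001 -1.   ] q [ 0.58  0.29 -0.63  1.96  0.21  0.96 -1.68] F [ 1.4  2.4 -1. ] w 49.7 gf 39.99964378774166
turn 0.002
units now-axes [0.489 0.003 0.001]
units after turn [0.489 0.003 0.001]
```

Request:
{"name": "send_rows", "arguments": {
  "steps": [
    {"tx": 0.1, "ty": 0, "tz": 0, "turn": 0, "grip": 0.3},
    {"tx": 0.1, "ty": 0, "tz": 0, "turn": 0, "grip": 0.3},
    {"tx": 0.1, "ty": 0, "tz": 0, "turn": 0, "grip": 0.3},
    {"tx": 0.1, "ty": 0, "tz": 0, "turn": 0, "grip": 0.3},
    {"tx": 0, "ty": 0, "tz": 0, "turn": 0, "grip": 0.3}
  ]
}}

```text
time: 10.05
position: [0.5436, -0.0345, 0.0469]
tool_rot: [-3.14, -0.055, -0.002]
ft_force: [0.9, 4.8, -2.5]
grip_width: 0.57
grip_force: 40.0
```

```bash
python3 go.py .549 -.0346 .047 2
```

```text
t 10.05 p [ 0.5436 -0.0345  0.0469] yaw 2.02 zax [ 0.001  0.001 -1.   ] q [ 0.55  0.34 -0.62  1.9   0.23  0.98 -1.7 ] F [ 0.9  4.8 -2.5] w 49.6 gf 39.99931387603283
turn 0.002
units now-axes [ 0.09   0.005 -0.001]
units after turn [ 0.09   0.005 -0.001]
```

Request:
{"name": "send_rows", "arguments": {
  "steps": [
    {"tx": 0.03, "ty": -0.015, "tz": 0, "turn": 0, "grip": 0.3},
    {"tx": 0.03, "ty": 0, "tz": 0, "turn": 0, "grip": 0.3},
    {"tx": 0, "ty": 0, "tz": 0, "turn": 0, "grip": 0.3}
  ]
}}

```text
time: 10.42
position: [0.5464, -0.0343, 0.047]
tool_rot: [3.141, 0.054, 0.0]
ft_force: [-1.6, 3.2, -0.7]
grip_width: 0.57
grip_force: 40.0
```

```bash
python3 go.py .549 -.0346 .047 2
```

```text
t 10.43 p [ 0.5464 -0.0343  0.047 ] yaw 1.98 zax [ 0. -0. -1.] q [ 0.55  0.34 -0.62  1.89  0.24  0.98 -1.71] F [-1.6  3.2 -0.7] w 49.6 gf 39.99976247549057
turn -0.002
units now-axes [0.043 0.007 0.   ]
units after turn [0.043 0.007 0.   ]
```

Request:
{"name": "send_rows", "arguments": {
  "steps": [
    {"tx": 0.03, "ty": 0, "tz": 0, "turn": 0, "grip": 0.3},
    {"tx": 0, "ty": 0, "tz": 0, "turn": 0, "grip": 0.3}
  ]
}}

```text
time: 10.68
position: [0.5481, -0.0342, 0.047]
tool_rot: [3.141, 0.054, -0.0]
ft_force: [-2.7, 2.5, -0.8]
grip_width: 0.568
grip_force: 40.0
```

```bash
python3 go.py .549 -.0346 .047 2
```

```text
t 10.68 p [ 0.5481 -0.0342  0.047 ] yaw 1.98 zax [-0. -0. -1.] q [ 0.55  0.35 -0.61  1.89  0.24  0.98 -1.71] F [-2.7  2.5 -0.8] w 49.4 gf 39.999806731939316
turn -0.002
units now-axes [ 0.015  0.007 -0.   ]
units after turn [ 0.015  0.007 -0.   ]
```

Request:
{"name": "send_rows", "arguments": {
  "steps": [
    {"tx": 0.03, "ty": -0.01, "tz": 0, "turn": 0, "grip": 0.3},
    {"tx": 0.03, "ty": 0, "tz": 0, "turn": 0, "grip": 0.3},
    {"tx": 0, "ty": 0, "tz": 0, "turn": 0, "grip": 0.3}
  ]
}}

```text
time: 11.05
position: [0.5481, -0.0341, 0.046]
tool_rot: [3.14, 0.054, -0.012]
ft_force: [-9.9, 1.3, 3.3]
grip_width: 0.57
grip_force: 40.0
```

```bash
python3 go.py .549 -.0346 .047 2
```

```text
t 11.05 p [ 0.5481 -0.0341  0.046 ] yaw 1.97 zax [-0.008 -0.002 -1.   ] q [ 0.54  0.35 -0.61  1.88  0.24  0.99 -1.71] F [-9.9  1.3  3.3] w 49.6 gf 40.0008512288332
turn -0.004
units now-axes [ 0.014  0.008 -0.017]
units after turn [ 0.014  0.008 -0.017]
```

Request:
{"name": "send_rows", "arguments": {
  "steps": [
    {"tx": 0.04, "ty": 0, "tz": 0, "turn": 0, "grip": 0.3},
    {"tx": 0, "ty": 0, "tz": 0, "turn": 0, "grip": 0.3},
    {"tx": 0, "ty": 0, "tz": 0, "turn": 0, "grip": 0.3}
  ]
}}

```text
time: 11.42
position: [0.5483, -0.0342, 0.0456]
tool_rot: [3.139, 0.054, -0.02]
ft_force: [-15.8, 1.9, 6.0]
grip_width: 0.576
grip_force: 40.0
```

```bash
python3 go.py .549 -.0346 .047 2
python3 - <<'E'
from m import *
t=snap("top","top3");s=snap("scene","scene3")
R=lambda im,x,y,w,h:cv2.resize(im[y:y+h,x:x+w],(400,400),interpolation=cv2.INTER_CUBIC)
cv2.imwrite("pics/c3.png",np.hstack([R(t,270,125,80,80),R(s,270,190,70,70)]))
E
```

```text
t 11.43 p [ 0.5483 -0.0342  0.0456] yaw 1.96 zax [-0.013 -0.002 -1.   ] q [ 0.54  0.36 -0.61  1.88  0.24  0.99 -1.71] F [-15.8   1.9   6. ] w 50.1 gf 40.001686960458755
turn -0.005
units now-axes [ 0.011  0.008 -0.024]
units after turn [ 0.011  0.008 -0.023]
```

View pics/c3.png

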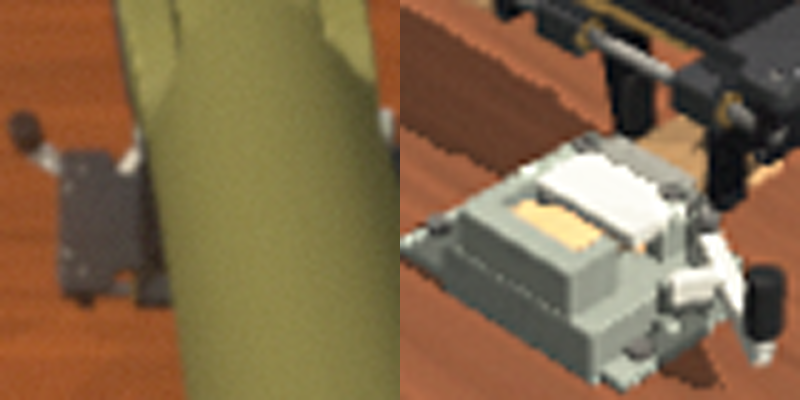

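The tail fills the window behind the bridge (scene crop ~(555,225)) up to the back wall, and the push stopped solid at the expected depth. Now I'll relax the push, release and rise.

Request:
{"name": "send_rows", "arguments": {
  "steps": [
    {"tx": -0.08, "ty": 0, "tz": 0, "turn": 0, "grip": 0.3},
    {"tx": 0, "ty": 0, "tz": 0, "turn": 0, "grip": 0.3},
    {"tx": 0, "ty": 0, "tz": 0, "turn": 0, "grip": 0.8},
    {"tx": 0, "ty": 0, "tz": 0, "turn": 0, "grip": 0.8},
    {"tx": 0, "ty": 0, "tz": 0, "turn": 0, "grip": 0.8},
    {"tx": 0, "ty": 0, "tz": 0, "turn": 0, "grip": 0.8},
    {"tx": 0, "ty": 0, "tz": -0.3, "turn": 0, "grip": 0.8},
    {"tx": 0, "ty": 0, "tz": -0.6, "turn": 0, "grip": 0.8},
    {"tx": 0, "ty": 0, "tz": -0.6, "turn": 0, "grip": 0.8},
    {"tx": 0, "ty": 0, "tz": 0, "turn": 0, "grip": 0.8}
  ]
}}

```text
time: 12.78
position: [0.552, -0.0331, 0.1414]
tool_rot: [3.139, 0.055, 0.012]
ft_force: [0.8, 0.1, -0.1]
grip_width: 0.805
grip_force: 0.0
```

```bash
python3 go.py .6134 .0858 .136 2
python3 - <<'E'
from m import *
t=snap("top","top4");s=snap("scene","scene4")
cv2.imwrite("pics/c4.png",cv2.resize(s[190:260,270:340],(500,500),interpolation=cv2.INTER_CUBIC))
E
```

```text
t 12.78 p [ 0.552  -0.0331  0.1414] yaw 2.0 zax [ 0.008 -0.002 -1.   ] q [ 0.59  0.23 -0.65  1.8   0.16  1.15 -1.65] F [ 0.8  0.1 -0.1] w 70.0 gf 0.0
turn 0.001
units now-axes [ 1.091 -1.946  0.095]
units after turn [ 1.092 -1.945  0.09 ]
```

View pics/c4.png

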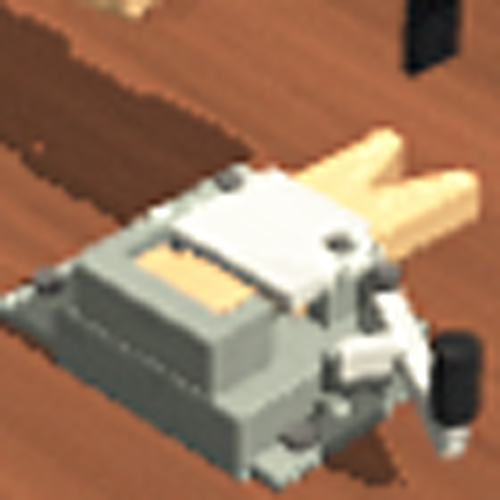

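The pin sits level in the slot with its tail at the back wall, window crop (195,275). The knob is still open at crop (457,380). Next I'll go over the knob.

Request:
{"name": "send_rows", "arguments": {
  "steps": [
    {"tx": 0.35, "ty": -0.65, "tz": 0, "turn": 0, "grip": 0.5},
    {"tx": 0.37, "ty": -0.65, "tz": 0, "turn": 0, "grip": 0.5},
    {"tx": 0.37, "ty": -0.65, "tz": 0.09, "turn": 0, "grip": 0.5},
    {"tx": 0, "ty": 0, "tz": 0, "turn": 0, "grip": 0.5},
    {"tx": 0, "ty": 0, "tz": 0, "turn": 0, "grip": 0.5}
  ],
  "newtons": 8
}}

```text
time: 13.5
position: [0.6096, 0.0852, 0.1303]
tool_rot: [3.14, 0.055, -0.004]
ft_force: [0.6, -0.4, -0.1]
grip_width: 0.508
grip_force: 0.0
```

```bash
python3 go.py .6134 .0858 .076 2
```

```text
t 13.5 p [0.6096 0.0852 0.1303] yaw 2.0 zax [-0.003 -0.001 -1.   ] q [ 0.36  0.4  -0.68  1.65  0.27  1.19 -1.91] F [ 0.6 -0.4 -0.1] w 44.2 gf 0.0
turn 0.0
units now-axes [ 0.065 -0.009  0.905]
units after turn [ 0.063 -0.008  0.905]
```

Request:
{"name": "send_rows", "arguments": {
  "steps": [
    {"tx": 0.063, "ty": -0.008, "tz": 0.3, "turn": 0, "grip": 0.5},
    {"tx": 0, "ty": 0, "tz": 0.3, "turn": 0, "grip": 0.5},
    {"tx": 0, "ty": 0, "tz": 0.2, "turn": 0, "grip": 0.5},
    {"tx": 0, "ty": 0, "tz": 0.1, "turn": 0, "grip": 0.5},
    {"tx": 0, "ty": 0, "tz": 0, "turn": 0, "grip": 0.5},
    {"tx": 0, "ty": 0, "tz": 0, "turn": 0, "grip": 0.5}
  ]
}}

```text
time: 14.25
position: [0.6147, 0.0867, 0.0781]
tool_rot: [-3.141, -0.055, -0.002]
ft_force: [0.5, -0.0, -0.5]
grip_width: 0.501
grip_force: 0.0
```

```bash
python3 go.py .6134 .0858 .076 2
```

```text
t 14.25 p [0.6147 0.0867 0.0781] yaw 2.0 zax [ 0.001  0.    -1.   ] q [ 0.34  0.46 -0.66  1.68  0.31  1.1  -1.94] F [ 0.5 -0.  -0.5] w 43.6 gf 0.0
turn -0.0
units now-axes [-0.022  0.015  0.035]
units after turn [-0.022  0.015  0.035]
```

Request:
{"name": "send_rows", "arguments": {
  "steps": [
    {"tx": -0.022, "ty": 0.015, "tz": 0.035, "turn": 0, "grip": 0.1},
    {"tx": 0, "ty": 0, "tz": 0, "turn": 0, "grip": 0.1},
    {"tx": 0, "ty": 0, "tz": 0, "turn": 0, "grip": 0.1},
    {"tx": 0, "ty": 0, "tz": 0, "turn": 0, "grip": 0.1},
    {"tx": 0, "ty": 0, "tz": 0, "turn": 0, "grip": 0.1}
  ],
  "newtons": 10
}}

```text
time: 14.88
position: [0.6135, 0.088, 0.0756]
tool_rot: [-3.138, -0.057, -0.003]
ft_force: [2.5, 3.7, -2.6]
grip_width: 0.203
grip_force: 10.0
```

```bash
python3 go.py
python3 - <<'E'
import numpy as np
k=np.array([.6134,.0858]); yaw=np.radians(2); m=np.array([.573,-.0337])
# mouth x from insertion: tail home at TCP .5483+.094 -> mouth .5723
c,s=np.cos(yaw),np.sin(yaw); piv=np.array([.5725,-.0340])+[6e-3*c-.046*s,6e-3*s+.046*c]
d=k-piv; a0=np.degrees(np.arctan2(d[1],d[0])); print(piv,np.linalg.norm(d),a0-2)
A=np.linspace(a0,1.0,12); P=piv+np.linalg.norm(d)*np.c_[np.cos(np.radians(A)),np.sin(np.radians(A))]
D=np.diff(P,axis=0)/.06; print(np.c_[A[1:],P[1:],D[:,0]*c+D[:,1]*s,D[:,0]*s-D[:,1]*c].round(3))
E
```

```text
t 14.88 p [0.6135 0.088  0.0756] yaw 2.08 zax [ 0.002  0.003 -1.   ] q [ 0.34  0.46 -0.66  1.69  0.31  1.09 -1.94] F [ 2.5  3.7 -2.6] w 17.7 gf 10.000982880592346
[0.57689097 0.01218138] 0.08217427427582193 61.62221519634456
[[5.7929e+01 6.2100e-01 8.2000e-02 1.1600e-01 7.1000e-02]
 [5.2236e+01 6.2700e-01 7.7000e-02 1.0900e-01 8.2000e-02]
 [4.6543e+01 6.3300e-01 7.2000e-02 1.0000e-01 9.2000e-02]
 [4.0851e+01 6.3900e-01 6.6000e-02 9.0000e-02 1.0200e-01]
 [3.5158e+01 6.4400e-01 5.9000e-02 8.0000e-02 1.1000e-01]
 [2.9465e+01 6.4800e-01 5.3000e-02 6.9000e-02 1.1700e-01]
 [2.3772e+01 6.5200e-01 4.5000e-02 5.7000e-02 1.2400e-01]
 [1.8079e+01 6.5500e-01 3.8000e-02 4.4000e-02 1.2900e-01]
 [1.2386e+01 6.5700e-01 3.0000e-02 3.1000e-02 1.3200e-01]
 [6.6930e+00 6.5900e-01 2.2000e-02 1.8000e-02 1.3500e-01]
 [1.0000e+00 6.5900e-01 1.4000e-02 4.0000e-03 1.3600e-01]]
```

Gripped, 17.7 mm wide; the radius comes to about 84 mm, as specified. Swing the first half of the arc.

Request:
{"name": "send_rows", "arguments": {
  "steps": [
    {"tx": 0, "ty": -0.035, "tz": 0, "turn": 0, "grip": 0.1},
    {"tx": 0.118, "ty": 0.07, "tz": 0, "turn": 0, "grip": 0.1},
    {"tx": 0.112, "ty": 0.084, "tz": 0, "turn": 0, "grip": 0.1},
    {"tx": 0.103, "ty": 0.095, "tz": 0, "turn": 0, "grip": 0.1},
    {"tx": 0.093, "ty": 0.105, "tz": 0, "turn": 0, "grip": 0.1},
    {"tx": 0.083, "ty": 0.113, "tz": 0, "turn": 0, "grip": 0.1},
    {"tx": 0, "ty": 0, "tz": 0, "turn": 0, "grip": 0.1}
  ]
}}

```text
time: 15.75
position: [0.6473, 0.0604, 0.0757]
tool_rot: [-3.14, -0.053, -0.008]
ft_force: [6.0, 4.2, -3.0]
grip_width: 0.201
grip_force: 10.0
```

```bash
python3 go.py
```

```text
t 15.75 p [0.6473 0.0604 0.0757] yaw 1.92 zax [ 0.005  0.002 -1.   ] q [ 0.35  0.52 -0.63  1.61  0.33  1.12 -1.9 ] F [ 6.   4.2 -3. ] w 17.5 gf 9.998772740364075
```

Request:
{"name": "send_rows", "arguments": {
  "steps": [
    {"tx": 0.1, "ty": 0.1, "tz": 0, "turn": 0, "grip": 0.1},
    {"tx": 0.06, "ty": 0.126, "tz": 0, "turn": 0, "grip": 0.1},
    {"tx": 0.046, "ty": 0.132, "tz": 0, "turn": 0, "grip": 0.1},
    {"tx": 0.032, "ty": 0.136, "tz": 0, "turn": 0, "grip": 0.1},
    {"tx": 0, "ty": 0, "tz": 0, "turn": 0, "grip": 0.1}
  ]
}}

```text
time: 16.38
position: [0.6603, 0.0292, 0.0755]
tool_rot: [3.139, 0.051, 0.001]
ft_force: [3.4, 1.1, 0.1]
grip_width: 0.204
grip_force: 10.0
```

```bash
python3 go.py
```

```text
t 16.38 p [0.6603 0.0292 0.0755] yaw 1.87 zax [ 0.001 -0.002 -1.   ] q [ 0.38  0.54 -0.62  1.58  0.34  1.13 -1.85] F [3.4 1.1 0.1] w 17.7 gf 10.000457167625427
```

Request:
{"name": "send_rows", "arguments": {
  "steps": [
    {"tx": 0.015, "ty": 0.1, "tz": 0, "turn": 0, "grip": 0.1},
    {"tx": 0.005, "ty": 0.1, "tz": 0, "turn": 0, "grip": 0.1},
    {"tx": 0, "ty": 0.06, "tz": 0, "turn": 0, "grip": 0.1},
    {"tx": 0, "ty": 0, "tz": 0, "turn": 0, "grip": 0.1}
  ]
}}

```text
time: 16.88
position: [0.6612, 0.0174, 0.0754]
tool_rot: [-3.139, -0.056, 0.0]
ft_force: [1.6, 4.5, -0.5]
grip_width: 0.205
grip_force: 10.0
```

```bash
python3 go.py
```

```text
t 16.88 p [0.6612 0.0174 0.0754] yaw 2.04 zax [-0.     0.002 -1.   ] q [ 0.4   0.54 -0.62  1.58  0.33  1.13 -1.83] F [ 1.6  4.5 -0.5] w 17.8 gf 10.000486224889755
```

Request:
{"name": "send_rows", "arguments": {
  "steps": [
    {"tx": 0, "ty": 0.06, "tz": 0, "turn": 0, "grip": 0.1},
    {"tx": 0, "ty": 0.04, "tz": 0, "turn": 0, "grip": 0.1},
    {"tx": 0, "ty": 0, "tz": 0, "turn": 0, "grip": 0.1}
  ]
}}

```text
time: 17.25
position: [0.6613, 0.0171, 0.0754]
tool_rot: [-3.133, -0.062, -0.001]
ft_force: [2.3, 11.8, -2.0]
grip_width: 0.205
grip_force: 10.0
```

```bash
python3 go.py
```

```text
t 17.25 p [0.6613 0.0171 0.0754] yaw 2.27 zax [ 0.     0.008 -1.   ] q [ 0.41  0.54 -0.62  1.58  0.33  1.13 -1.82] F [ 2.3 11.8 -2. ] w 17.8 gf 10.004631131887436
```

Solid at the closed stop. Relax, release and rise clear.

Request:
{"name": "send_rows", "arguments": {
  "steps": [
    {"tx": 0, "ty": -0.08, "tz": 0, "turn": 0, "grip": 0.1},
    {"tx": 0, "ty": 0, "tz": 0, "turn": 0, "grip": 0.45},
    {"tx": 0, "ty": 0, "tz": 0, "turn": 0, "grip": 0.45},
    {"tx": 0, "ty": 0, "tz": 0, "turn": 0, "grip": 0.45},
    {"tx": 0, "ty": 0, "tz": -0.2, "turn": 0, "grip": 0.45},
    {"tx": 0, "ty": 0, "tz": -0.6, "turn": 0, "grip": 0.45},
    {"tx": 0, "ty": 0, "tz": -0.8, "turn": 0, "grip": 0.45},
    {"tx": -0.6, "ty": 0.6, "tz": -0.3, "turn": 0, "grip": 0.45},
    {"tx": -0.6, "ty": 0.6, "tz": 0, "turn": 0, "grip": 0.45},
    {"tx": -0.6, "ty": 0.6, "tz": 0, "turn": 0, "grip": 0.45},
    {"tx": -0.6, "ty": 0.6, "tz": 0, "turn": 0, "grip": 0.45},
    {"tx": 0, "ty": 0, "tz": 0, "turn": 0, "grip": 0.45}
  ]
}}

```text
time: 18.75
position: [0.52, -0.139, 0.1902]
tool_rot: [3.138, 0.042, -0.002]
ft_force: [0.8, 0.2, 0.4]
grip_width: 0.45
grip_force: 0.0
```

```bash
python3 go.py
python3 - <<'E'
from m import *
t=snap("top","top5");s=snap("scene","scene5")
R=lambda im,x,y,w,h:cv2.resize(im[y:y+h,x:x+w],(400,400),interpolation=cv2.INTER_CUBIC)
cv2.imwrite("pics/c5.png",np.hstack([R(t,260,115,80,80),R(s,270,190,70,70)]))
E
```

```text
t 18.75 p [ 0.52   -0.139   0.1902] yaw 1.54 zax [-0.001 -0.004 -1.   ] q [ 0.78  0.16 -0.62  1.77  0.1   1.24 -1.41] F [0.8 0.2 0.4] w 39.1 gf 0.0
```

View pics/c5.png

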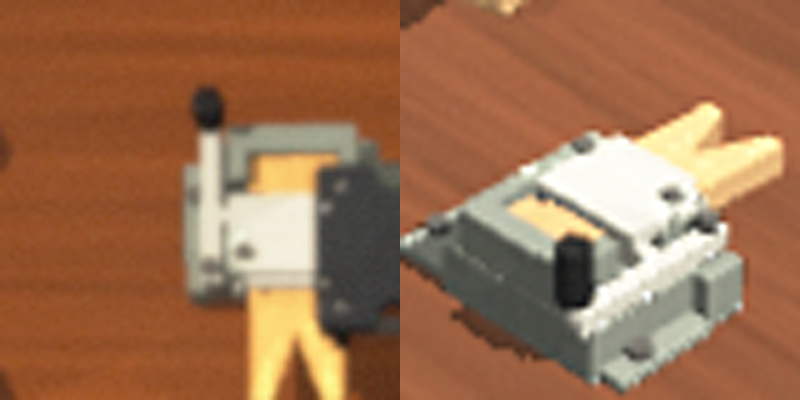

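The lever lies parallel to the holder, with its knob behind it at top crop (207,105). The pin's tail meets the back wall, and the gripper is clear. I'll hand it in.

```bash
python3 -c "
from bench import ctrl
print(ctrl.close_job())"
```

```text
the job is handed in; nothing more can be done
None
```

The bench pin is fully home in the holder against the back stop, the clamp lever is swung closed on it, the gripper is clear, and the job was handed in at about 19 s; the hand-in returned no verdict.

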